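Hook a relay module onto a mounting rail and close up the row

ROBOT

A 6-joint arm with a two-finger parallel gripper is mounted at the origin on a cart in front of the work surface, level with it; the furniture and walls round the work are solid. World frame = base frame: x ahead of the robot, y to its left, z up, the work surface at z = 0. Lengths are in m, angles in rad, forces in N, time in s.
With the tool pointing down it reaches from about 0.4 to 0.825 m from the base axis. Payload 7 kg.
Tool frame: the origin (TCP) lies at the very end of the fingers, on their centre line; the grasp point (between the pads) lies 19 mm behind it; z points along the fingers, y is the direction in which the jaws open and shut (so a half turn about z gives the same grasp; the last joint's range is limited). The gripper opens to 88 mm and grips with 3 to 60 N. Pads are 19 mm wide; open, the fingers measure 130 mm over their backs; the gripper's body (78 mm by 193 mm) begins 47 mm behind the grasp point.
Start: joints at [1.451, 0.359, 0.012, 0, -1.224, -0.288], TCP at [0.268, 0.62, 0.227] pointing down, gripper open.
Joint ranges: [-3.07, 3.07], [-1.43, 2.12], [-1.02, 1.25], [-3.03, 1.67], [-3.05, -0], [-3.03, 3.03]. Speed limits (rad/s): [2.39, 2.39, 3.01, 3.14, 3.14, 3.14].

INTERFACE

Orientations are given as a unit quaternion [w, x, y, z].
In Python, from plant import readout, vision, finish_job gives the robot as it stands.
- The arm moves only by the tool send_rows, never from a script. Its argument "rows" is a list that holds one entry, the list of rows, each a list of 7 numbers: the shift along the tool's x, y, z in m, then the turn, a rotation vector about the tool's x, y, z in rad, then the opening in per cent of the stroke, from 0 (shut) to 100 (fully open). In form: [[[tx, ty, tz, wx, wy, wz, jaw], ...]]. A call has 1 to 8 rows; each row shifts and turns the pose as measured when the row begins, along the tool's axes as they then stand; what a row does not reach is not made up. A row lasts 1/8 s, in which the tool goes at most 62.5 mm and 10.7 degrees, less where a joint would pass 70% of its speed; a pose out of reach is approached as far as the arm can. A call is refused whole if a number of a shift passes 0.0625 or a number of a turn 0.188, either way. A call with a gripper value outside its range is refused whole. The fingers move at their own pace and stop on an object; "newtons" is the grip in N (left out, the last holds). Time passes only in rows, so rows that do not move let the fingers close. It gives the time, the measured TCP pose, the force and the opening at its end, in the units of the state.
- readout.state(): the state, without advancing time (a new reading comes with each control period).
- vision.capture(name): name is "side" or "top" or "wrist"; returns a dict with "frame" (384x512x3 uint8, blue, green, red), "K" (3x3 intrinsics, pixels), "k1" (the pictures are not rectified: a ray, as slopes to the right and down, at radius r is drawn at 1 + k1 r^2 times it, then the intrinsics apply), "position" and "attitude" of the camera in the world; the wrist camera has in their place "T_tool_cam" (4x4, takes a point from camera to tool coordinates, whose origin is the TCP and whose axes are the flange's). Camera axes: x right, y down, z forward; pixel columns grow to the right and rows downward; lengths in m; the calibration is good to about 2 mm. A picture is of the moment at which its call begins: read the wrist's pose just before it. There is no depth.
- finish_job(): hands the job in, once; it reports no verdict.
The state is a dict: "t": time; "qpos": joint angles; "joint_vel": joint speeds; "tau": joint torques, N m; "eef_pos": TCP position; "tcp_rot": TCP orientation; "contact_force": force on the tool from outside, world axes, zero at the start; "wrist_torque": the same for the moment, N m; "opening": opening from 0.0 (shut) to 1.0 (fully open).
Only numpy, scipy, OpenCV 4.12 (cv2) and the standard library are available. Lean on these libraries where they do the work, as an engineer would, in place of code of your own. Each camera call takes 0.05 s, during which the arm holds its last target. There are 200 camera calls.

TASK

Fit the loose green-fronted relay onto the rail of the mounting plate, next to the two breakers and the same way round as they are (orange foot on the far side of the rail). Slide the grey end bracket along the rail to make room; hook the relay, held at a tilt, under the near flange of the rail, then swing its far side down until the spring foot snaps under the far flange and it sits level. Then slide the end bracket back until relay and bracket stand close against the breakers with no gaps, let go, and leave the blue-fronted spare relay and the other things lying about where they are.

Things in the scene. Friction and masses are not known exactly. Their poses are not given: they have to be found in the camera images.
- panel: Fixed aluminium mounting plate on the bench, 200 (x) x 280 (y) x 3 mm. Origin: centre of its underside; x across the rail, away from the robot; y along the rail to the left; z up. In this frame (mm): a steel hat rail runs the full y length over x = 0; grey slotted wiring ducts stand full length at x = -98 to -66 and 66 to 98, tops at z = 43.
- rail_lip (a point): Near flange's outer edge, half way up its thickness, at panel (-17.5, 0, 16.85) mm. Rail: flange tops z = 18, undersides z = 15.7, edges x = -17.5 and 17.5; its upright walls at x = -12 and 12, so each flange overhangs 5.5 mm, free below down to the plate's top at z = 3.
- bay_edge (a point): Panel (0, 40, 18) mm: rail centre line, flange-top height, at the right-hand face of the last of two pale breakers. Breakers and a grey power supply fill the rail from here to y = 130: shoulders z = 56, noses x = -22.5 to 22.5 up to z = 84, breaker handles to z = 92. Rail is free from here to y = -140. The relay's left side belongs here: relay origin at panel (0, 17.5, 10.9).
- end_bracket (a joint): Gap (m) between bay_edge and the left face of the grey end bracket that slides on the rail: 0 = against the breaker, up to 0.15 as it is slid right (panel -y). Starts at 0.012 to 0.040, too close to let the relay in. Slides stiffly (about 3 N), stays where left, and pushes the relay before it. Closed up on the 45 mm wide relay it reads 0.045.
- bracket_grip (a point): Middle of the end bracket's upright tab, 24 mm across the rail (panel x), 10 mm along it, z = 50 to 76 mm; this point is at z = 64, 13 mm to the right of the bracket's left face. The bracket below is 44 mm (x) x 20 mm (y), top at z = 50.
- relay: Loose relay with a green front, housing 85 (x) x 45 (y) x 73 (z) mm, 0.2 kg; starts upright on the bench. Origin on its back plane (z = 0, lowest level), at the point that goes over the rail's middle; z to the front, hook at the -x end, orange foot at +x. Housing x = -42 to 43, shoulders z = 45, foot tab to x = 52. Seated: level, axes as the panel's, origin at panel (0, y, 10.9) mm.
- relay_hook (a point): In the hook, relay (-17.5, 0, 5.95) mm; lies on the near flange's edge line (rail_lip) when seated, up to 1.5 mm lower when hooked tilted. Hook: wall face x = -18, tooth from it to x = -13.2, z = 0 to 4. Seating face z = 7.1 at x = -12.5 to 12.5. Tilted 15 to 18 degrees, hook end low, lower it 6 to 7 mm outside the edge and move in: the foot is still above the far flange.
- relay_nose (a point): Point inside the relay's nose to grip it at: relay (0, 0, 66) mm. Nose: x = -22.5 to 22.5, y = -21.5 to 21.5, z = 45 (shoulders) to 73 mm (green front).
- relay_foot (a joint): How far (m) the relay's orange spring foot is pushed out (+x): 0 = at rest or latched, up to 0.003. Its tooth reaches in to x = 15.7 at z = 4 mm, bevelled below, so that it is pushed out on the far flange's edge and snaps under it. Spring 2 to 3.2 N; snapping in takes about 5 to 12 N downward at the foot end, as much as twice that over the nose.
- spare_relay: Bystander: second relay, same shape with a blue front (its foot is fast), upright on the bench; origin and axes as for the relay. The two may change places.
- screwdriver: Bystander: red-handled screwdriver, 175 mm long, lying on the bench beyond the plate.
- jar: Bystander: sample jar with a blue lid, 54 mm across, 70 mm high; origin at the centre of its base.
- tape: Bystander: yellow tape measure, 35 x 89 x 63 mm, left of the plate.
- cutter: Bystander: snap-blade cutter with a reddish-brown handle, 172 mm long, lying at the right.

How it is judged:
On the way, in this order (a step that is already met when the one before it is completed fails the run):
1. the relay is hooked under the near flange, beside the breakers, while still tilted with its foot side up (x of relay_hook in the frame of panel between -0.0215 and -0.015 m and z of relay_hook in the frame of panel between 0.0135 and 0.019 m and x of relay in the frame of panel between -0.006 and 0.006 m and y of relay in the frame of panel between -0.12 and 0.024 m and angle between relay's own z axis and vertical above 0.09 rad), for 0.05 s.
2. the relay is swung down and latched: level on the rail, foot sprung back under the far flange (x of relay in the frame of panel between -0.0025 and 0.0025 m and z of relay in the frame of panel between 0.009 and 0.0126 m and x of relay_hook in the frame of panel between -0.0205 and -0.0145 m and angle between relay's own z axis and vertical below 0.04 rad and angle between the x axis of relay and the x axis of panel, either way round below 0.05 rad and value of joint relay_foot below 0.001 m), for 0.2 s.
At the end, for the whole second after the job is handed in: Relay latched on the rail, same way round as the breakers: within 2.5 mm across the rail and 1.7 mm in height, level to 0.04 rad, square to 0.05 rad, foot within 1 mm of rest, under 4 mm from the breaker; end bracket below 0.0485 m; all at rest (all of step 2 and y of relay in the frame of panel between 0.0135 and 0.0195 m and value of joint end_bracket below 0.0485 m and linear speed of relay below 0.02 m/s and angular speed of relay below 0.2 rad/s and velocity of joint end_bracket between -0.01 and 0.01 m/s); the robot touches nothing.
It fails at once if a bystander (spare relay, screwdriver, jar, tape measure, cutter) is shifted by more than 25 mm (distance of any of spare_relay, screwdriver, jar, tape, cutter from where it was at the start of the episode above 0.025 m).
It fails at once if the spare relay or the jar is tipped over (angle between any of spare_relay, jar's own z axis and vertical above 0.5 rad).
It also fails if it takes over 54 s, if anything falls off the work surface, if the arm or the gripper's body presses on something with over 40 N, if the wrist force passes 120 N, or if a joint passes its speed limit or range.

## Working session

There is one attempt and no reset: what is moved stays moved. The work goes in short steps, Python scripts to look and compute and a tool call to move; the robot and the scene stay as the last step left them, time stands still between calls to the robot, and variables do not carry over. Pictures are saved under pics/ and viewed, about 8 in all and at most 12, crops included, and the job is handed in when it is done.

Besides the shell and the picture viewer there is one more tool, called as name([rows], argument=value, ...), one row to a line, values as JSON. send_rows: Moves the arm, as the interface text tells. Its arguments: {"type":"object","properties":{"rows":{"type":"array","items":{"type":"array","items":{"type":"array","items":{"type":"number"}}}},"newtons":{"type":"number"}},"required":["rows"]}

```bash
mkdir -p pics; ls; cat > h.py <<'E'
import numpy as np, cv2, json
from scipy.spatial.transform import Rotation as R
from plant import readout, vision, finish_job
def rot(a):
    a=np.array(a); return a if a.shape==(3,3) else R.from_quat(a,scalar_first=True).as_matrix()
def cap(name,fn):
    s=readout.state(); c=vision.capture(name); cv2.imwrite('pics/'+fn+'.png',c['frame'])
    d={'K':np.array(c['K']).tolist(),'k1':float(c['k1'])}
    if name=='wrist':
        T=np.eye(4);T[:3,:3]=rot(s['tcp_rot']);T[:3,3]=s['eef_pos'];T=T@np.array(c['T_tool_cam'])
        d['R']=T[:3,:3].tolist();d['p']=T[:3,3].tolist()
    else: d['R']=rot(c['attitude']).tolist();d['p']=list(map(float,c['position']))
    json.dump(d,open('pics/'+fn+'.json','w'))
def load(fn):
    d=json.load(open('pics/'+fn+'.json'));return {k:np.array(v) for k,v in d.items()}
def ray(fn,u,v):
    d=load(fn);K=d['K'];x=np.array([(u-K[0,2])/K[0,0],(v-K[1,2])/K[1,1]]);y=x.copy()
    for _ in range(30): y=x/(1+d['k1']*(y@y))
    r=d['R']@np.r_[y,1];return d['p'],r
def onz(fn,u,v,z):
    p,r=ray(fn,u,v);return p+r*(z-p[2])/r[2]
def proj(fn,P):
    d=load(fn);q=(np.atleast_2d(P)-d['p'])@d['R'];y=q[:,:2]/q[:,2:];y=y*(1+d['k1']*(y**2).sum(1,keepdims=True))
    return y*[d['K'][0,0],d['K'][1,1]]+d['K'][:2,2]
E
python3 - <<'E'
from h import *
for n in['top','side','wrist']:
    cap(n,n+'0');d=load(n+'0');print(n,d['p'].round(3),d['R'].round(2).tolist(),d['K'].round(0).tolist(),d['k1'])
im=[cv2.imread(f'pics/{n}0.png') for n in['top','side','wrist']]
cv2.imwrite('pics/top0b.png',cv2.resize(im[0],(800,600),interpolation=cv2.INTER_CUBIC))
cv2.imwrite('pics/side0b.png',cv2.resize(im[1],(800,600),interpolation=cv2.INTER_CUBIC))
print(readout.state())
E
```

```text
pics
top [0.439 0.181 1.193] [[-0.03, -0.99, 0.14], [-1.0, 0.03, 0.0], [-0.01, -0.14, -0.99]] [[394.0, 0.0, 255.0], [0.0, 394.0, 195.0], [0.0, 0.0, 1.0]] -0.018263504515798272
side [0.991 1.01  0.855] [[-0.9, 0.29, -0.33], [0.44, 0.58, -0.69], [-0.01, -0.76, -0.64]] [[414.0, 0.0, 254.0], [0.0, 414.0, 189.0], [0.0, 0.0, 1.0]] -0.14944318963773237
wrist [0.336 0.59  0.385] [[-0.4, -0.88, -0.26], [-0.92, 0.38, 0.11], [0.0, 0.28, -0.96]] [[274.0, 0.0, 252.0], [0.0, 274.0, 194.0], [0.0, 0.0, 1.0]] 0.0056099861832460554
{'t': 0.15, 'qpos': array([ 1.45110383e+00,  3.59235237e-01,  1.12399531e-02, -2.67158756e-04,
       -1.22410459e+00, -2.88085923e-01]), 'joint_vel': array([ 0.0002868 , -0.00381951,  0.00331453,  0.00096985, -0.00038284,
       -0.00151468]), 'tau': array([-6.11847172e-04, -5.83277357e+01,  2.93293798e+01,  7.00118154e+00,
        8.78492516e-03, -1.03826521e-04]), 'eef_pos': array([0.26756561, 0.61927978, 0.22581454]), 'tcp_rot': array([ 6.60026425e-04,  9.79277078e-01, -2.02523985e-01, -7.03448297e-05]), 'contact_force': array([-0.3528152 ,  0.37638296, -0.28420767]), 'wrist_torque': array([0.01598021, 0.02031392, 0.01925602]), 'opening': 0.9944175730634396}
```

View pics/top0b.png

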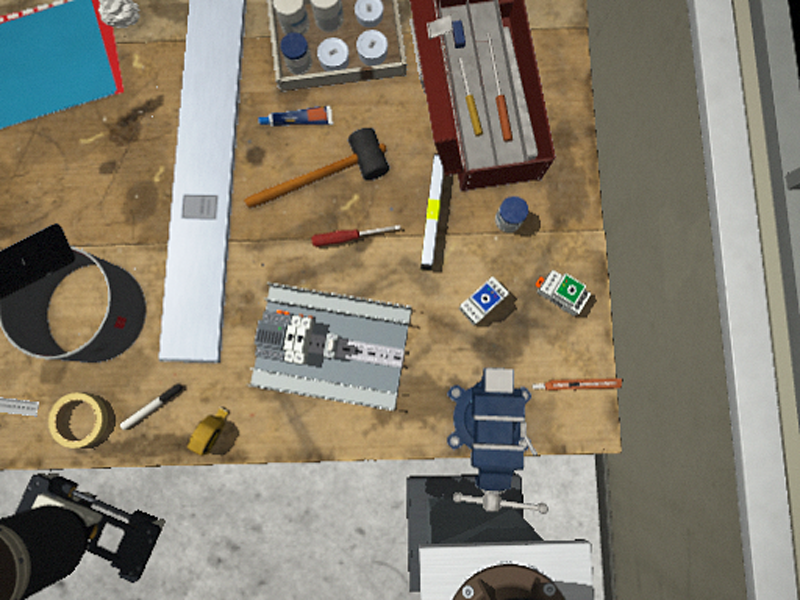

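View pics/side0b.png

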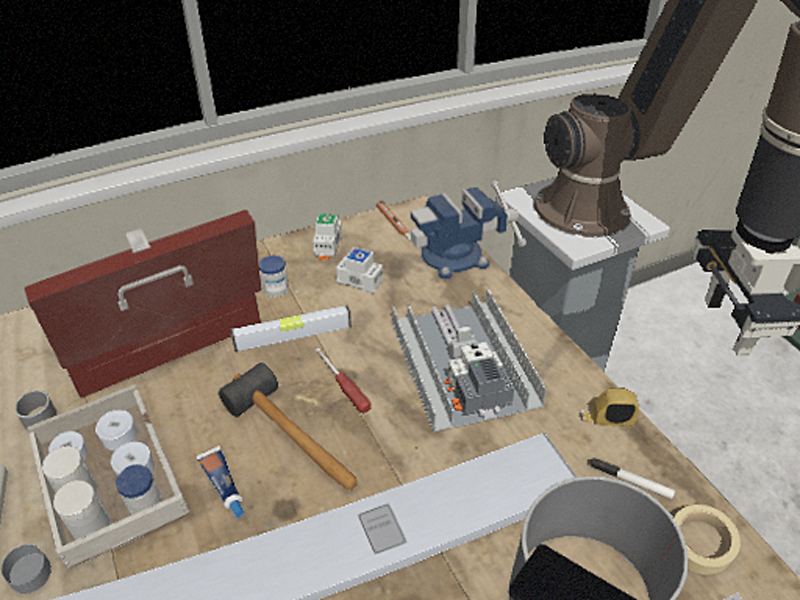

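The top view (2x-ish upscaled) shows the panel at about (335,345), with breakers at (300,340) and bracket at (335,345). The green relay is at (567,289) with its foot towards (540,282), and the blue spare is at (485,299). The side view shows the same layout, with the vise near the panel's right.

```bash
python3 - <<'E'
from h import *
s=512/800
def g(u,v,z): return onz('top0',u*s,v*s,z)
C=[g(270,284,.043),g(411,307,.043),g(251,386,.043),g(397,409,.043)]
for c in C: print(c.round(4))
print('panel',np.mean(C,0).round(4))
print('green',g(571,289,.073).round(4),'foot',g(540,282,.02).round(4),'blue',g(486,298,.073).round(4))
print('bracket',g(337,345,.07).round(3))
im=cv2.imread('pics/top0.png')
a=cv2.resize(im[170:275,150:275],(600,504),interpolation=cv2.INTER_CUBIC)
cv2.imwrite('pics/c.png',a)
# tool yaw: tool y dir
print(rot(readout.state()['tcp_rot']).round(3))
E
```

```text
[0.6456 0.4273 0.043 ]
[0.5937 0.1612 0.043 ]
[0.4545 0.4627 0.043 ]
[0.405  0.1929 0.043 ]
panel [0.5247 0.311  0.043 ]
green [ 0.6145 -0.1337  0.073 ] foot [ 0.6382 -0.0897  0.02  ] blue [0.6023 0.0235 0.073 ]
bracket [0.524 0.299 0.07 ]
[[ 0.918 -0.397 -0.   ]
 [-0.397 -0.918 -0.001]
 [ 0.     0.001 -1.   ]]
```

```bash
cat >> h.py <<'E'
def toolR(az,tilt=0):  # tool down, tool y at azimuth az (deg); then turn by tilt (deg) about tool x
    a=np.radians(az);y=np.array([np.cos(a),np.sin(a),0]);z=np.array([0,0,-1.]);x=np.cross(y,z)
    return np.c_[x,y,z]@R.from_rotvec([np.radians(tilt),0,0]).as_matrix()
def plan(P,Rm,jaw,n,nd=4,fr=None):
    s=readout.state();p0,R0=(np.array(s['eef_pos']),rot(s['tcp_rot'])) if fr is None else fr
    w=R.from_matrix(R0.T@Rm).as_rotvec();dp=(np.array(P)-p0)/n;out=[]
    for k in range(n):
        Rk=R0@R.from_rotvec(w*k/n).as_matrix()
        out.append((Rk.T@dp).round(nd).tolist()+(w/n).round(3).tolist()+[jaw])
    for r in out: print(str([round(x,4) for x in r])+',')
    print('t',s['t'])
E
python3 - <<'E'
from h import *
plan([.524,.299,.2],toolR(169.3),100,11)
E
```

```text
[0.0329, 0.0175, 0.0024, 0.0, -0.0, 0.123, 100],
[0.0348, 0.0133, 0.0024, 0.0, -0.0, 0.123, 100],
[0.0362, 0.009, 0.0024, 0.0, -0.0, 0.123, 100],
[0.037, 0.0045, 0.0024, 0.0, -0.0, 0.123, 100],
[0.0373, -0.0001, 0.0024, 0.0, -0.0, 0.123, 100],
[0.037, -0.0047, 0.0024, 0.0, -0.0, 0.123, 100],
[0.0362, -0.0092, 0.0024, 0.0, -0.0, 0.123, 100],
[0.0348, -0.0135, 0.0023, 0.0, -0.0, 0.123, 100],
[0.0328, -0.0177, 0.0023, 0.0, -0.0, 0.123, 100],
[0.0304, -0.0216, 0.0023, 0.0, -0.0, 0.123, 100],
[0.0276, -0.0251, 0.0023, 0.0, -0.0, 0.123, 100],
t 0.15
```

send_rows([
  [[0.033,0.0175,0.002,0,0,0.123,100],[0.035,0.013,0.002,0,0,0.123,100],[0.036,0.009,0.002,0,0,0.123,100],[0.037,0.0045,0.002,0,0,0.123,100],[0.037,0,0.002,0,0,0.123,100],[0.037,-0.005,0.002,0,0,0.123,100],[0.036,-0.009,0.002,0,0,0.123,100],[0.035,-0.0135,0.002,0,0,0.123,100]],
], newtons=30)

```text
t: 1.15
eef_pos: [0.4537, 0.3781, 0.2069]
tcp_rot: [0.003, 0.759, -0.652, 0.001]
contact_force: [0.6, 1.3, -0.1]
opening: 1.0
```

send_rows([
  [[0.033,-0.018,0.002,0,0,0.123,100],[0.03,-0.022,0.002,0,0,0.123,100],[0.028,-0.025,0.002,0,0,0.123,100],[0,0,0,0,0,0,100]],
])

```text
t: 1.65
eef_pos: [0.5235, 0.2828, 0.2]
tcp_rot: [-0.004, -0.62, 0.785, -0.001]
contact_force: [-1.0, 0.9, -0.3]
opening: 1.001
```

```bash
python3 - <<'E'
from h import *
cap('wrist','w1')
s=readout.state();print(s['t'],s['eef_pos'],rot(s['tcp_rot']).round(3).tolist())
cv2.imwrite('pics/w1b.png',cv2.resize(cv2.imread('pics/w1.png'),(800,600),interpolation=cv2.INTER_CUBIC))
E
```

```text
1.7 [0.52311749 0.28365808 0.20006142] [[-0.23, -0.973, -0.004], [-0.973, 0.23, -0.006], [0.007, 0.002, -1.0]]
```

View pics/w1b.png

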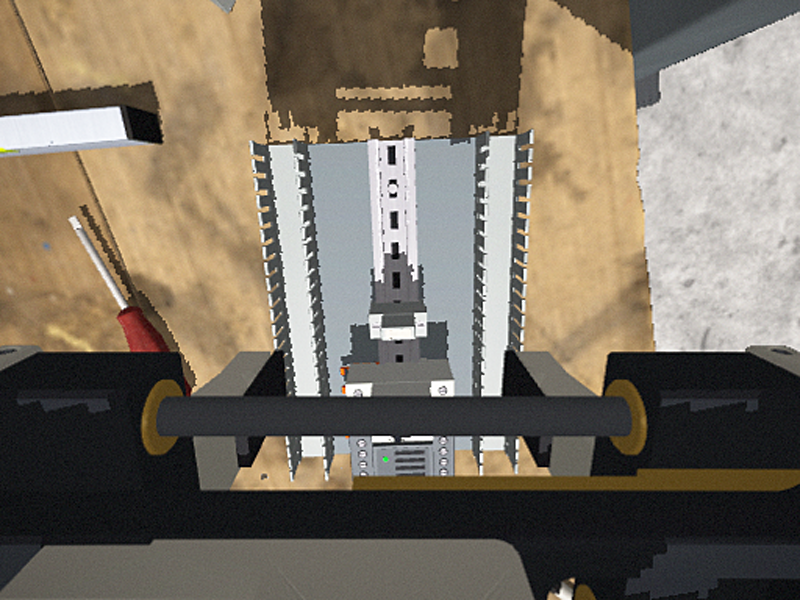

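The wrist view shows the rail's free end at (392,140), the bracket tab near (398,325), the breaker face at about y=390 and the ducts on both sides. I'll enlarge this area.

```bash
python3 - <<'E'
from h import *
im=cv2.imread('pics/w1.png')
a=cv2.resize(im[80:255,155:350],None,fx=4,fy=4,interpolation=cv2.INTER_CUBIC)[:600]
print(a.shape);a=cv2.resize(im[82:257,155:350],(780,700),interpolation=cv2.INTER_CUBIC)
cv2.imwrite('pics/w1c.png',cv2.resize(im[84:252,155:350],(696,600),interpolation=cv2.INTER_CUBIC))
E
```

```text
(600, 780, 3)
```

View pics/w1c.png

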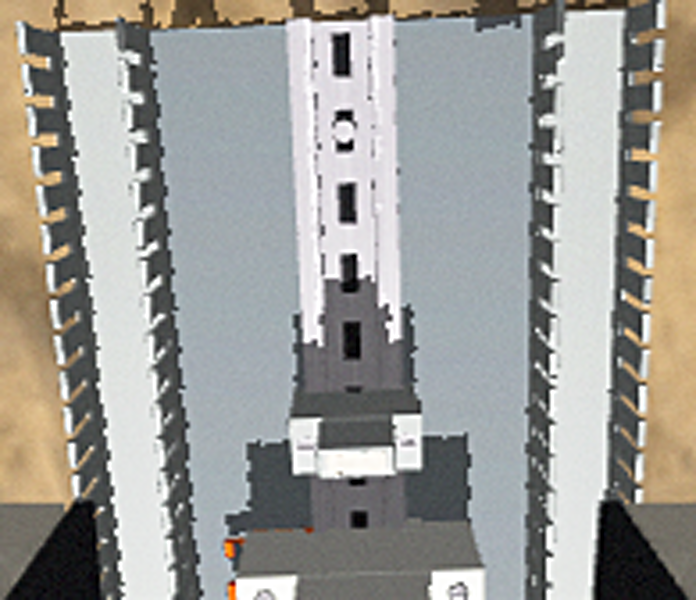

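The crop shows the rail end corners at (288,17) and (393,15), the outer duct corners at (18,21) and (664,0), and the bracket tab top at x 318–393, y 448–476. The breaker's right face starts at about y=530.

```bash
python3 - <<'E'
from h import *
from scipy.optimize import least_squares
f=lambda u,v:(155-.5+.5/3.57+u/3.57,84-.5+.5/3.57+v/3.57)
# (crop px, panel point, use u, use v)
pts=[((288,17),(17.5,-140,18)),((393,15),(-17.5,-140,18)),((18,21),(98,-140,43)),((664,0),(-98,-140,43)),((118,20),(66,-140,43)),((563,10),(-66,-140,43)),((155,30),(66,-140,3)),((530,13),(-66,-140,3))]
lin=[((302,340),(17.5,18)),((402,330),(-17.5,18)),((185,520),(66,3)),((530,520),(-66,3)),((75,500),(98,43))]
O=np.array([f(*a) for a,_ in pts]);M=np.array([b for _,b in pts])/1e3
def W(q,m):
    c,s=np.cos(q[2]),np.sin(q[2]);m=np.atleast_2d(m);return np.c_[q[0]+c*m[:,0]-s*m[:,1],q[1]+s*m[:,0]+c*m[:,1],m[:,2]]
def res(q):
    r=list((proj('w1',W(q,M))-O).ravel())
    for a,(x,z) in lin:
        w=onz('w1',*f(*a),z/1e3);d=w[:2]-q[:2];r.append((np.cos(q[2])*d[0]+np.sin(q[2])*d[1]-x/1e3)*800)
    return np.array(r)
S=least_squares(res,[.524,.311,-.187],loss='soft_l1');q=S.x;print(q,np.degrees(q[2]));print(res(q).round(1))
def toP(w): 
    d=w[:2]-q[:2];c,s=np.cos(q[2]),np.sin(q[2]);return np.array([c*d[0]+s*d[1],-s*d[0]+c*d[1]])*1e3
for n,uv,z in[('tab top L',(318,476),.076),('tab top R',(393,476),.076),('tab right edge L',(318,448),.076),('body R',(293,415),.05),('body R',(420,415),.05),('body left edge',(300,477),.05),('body left',(410,473),.05),('breaker',(360,575),.084),('breaker56',(236,545),.056)]:
    print(n,toP(onz('w1',*f(*uv),z)).round(1))
print(proj('w1',W(q,[[.0425,.04,.056],[.0225,.04,.084],[-.0225,.04,.084],[.0,.04,.018]]))*3.57-np.array([155,84])*3.57)
E
```

```text
[ 0.52792189  0.31732409 -0.1991063 ] -11.407950498810067
[-0.1  1.   0.4  0.5 -0.   0.2  0.3 -0.4  1.5 -0.5 -1.2 -2.1 -1.8 -0.1
  1.1  0.8  0.2 -0.5  1.4 -1.4 -0.3]
tab top L [11.8 -2.6]
tab top R [-11.4  -1.8]
tab right edge L [ 11.4 -11.7]
body R [ 20.2 -14.7]
body R [-21.8 -13.2]
body left edge [18.9  7.2]
body left [-18.1   7.1]
breaker [-0.2 27.3]
breaker56 [41.3 28.6]
[[233.22570535 574.65332537]
 [287.47080219 612.97780219]
 [431.47169661 608.40581493]
 [356.55364905 525.65980131]]
```

Panel fitted (θ = −11.4°), bracket gap about 34 mm. The predicted breaker edge agrees with the picture.

```bash
cat >> h.py <<'E'
Q=np.array([.5279,.3173,-.1991])
def W(m,q=Q):
    c,s=np.cos(q[2]),np.sin(q[2]);m=np.atleast_2d(m)/1e3;return np.c_[q[0]+c*m[:,0]-s*m[:,1],q[1]+s*m[:,0]+c*m[:,1],m[:,2]]
def toP(w,q=Q):
    d=np.array(w)[:2]-q[:2];c,s=np.cos(q[2]),np.sin(q[2]);return np.r_[np.array([c*d[0]+s*d[1],-s*d[0]+c*d[1]]),w[2]]*1e3
E
python3 - <<'E'
from h import *
plan(W([0,-7,100])[0],toolR(168.6),100,3)
E
```

```text
[-0.0092, 0.0009, 0.0333, 0.001, -0.002, -0.011, 100],
[-0.0091, 0.0008, 0.0333, 0.001, -0.002, -0.011, 100],
[-0.009, 0.0007, 0.0333, 0.001, -0.002, -0.011, 100],
t 1.7
```

send_rows([
  [[-0.009,0.001,0.033,0.001,-0.002,-0.011,100],[-0.009,0.001,0.033,0.001,-0.002,-0.011,100],[-0.009,0.001,0.033,0.001,-0.002,-0.011,100],[0,0,0,0,0,0,100]],
])

```text
t: 2.2
eef_pos: [0.525, 0.3139, 0.0996]
tcp_rot: [0.001, -0.636, 0.771, -0.0]
contact_force: [-0.6, 0.1, 1.1]
opening: 0.999
```

```bash
python3 - <<'E'
from h import *
plan(W([0,-7,53])[0],toolR(168.6),80,2)
E
```

```text
[0.0016, -0.001, 0.0233, -0.001, 0.001, 0.004, 80],
[0.0016, -0.0011, 0.0233, -0.001, 0.001, 0.004, 80],
t 2.2
```

send_rows([
  [[0.0016,-0.001,0.0233,-0.001,0.001,0.004,80],[0.0016,-0.001,0.0233,-0.001,0.001,0.004,60],[0,0,0,0,0,0,22],[0,0,0,0,0,0,22],[0,0,0,0,0,0,22],[0,0,0,0,0,0,22]],
], newtons=30)

```text
t: 2.95
eef_pos: [0.529, 0.3152, 0.0613]
tcp_rot: [0.005, -0.636, 0.772, -0.0]
contact_force: [0.5, -1.0, -0.2]
opening: 0.379
```

```bash
python3 - <<'E'
from h import *
s=readout.state();print(s['opening']*88,toP(s['eef_pos']))
plan(W([0,-62,53.5])[0],toolR(168.6),22,6)
E
```

```text
33.31921725712746 [ 1.45374479 -1.85476104 61.26610245]
[0.01, 0.0003, 0.0012, -0.001, 0.001, 0.001, 22],
[0.01, 0.0003, 0.0012, -0.001, 0.001, 0.001, 22],
[0.01, 0.0003, 0.0012, -0.001, 0.001, 0.001, 22],
[0.01, 0.0003, 0.0013, -0.001, 0.001, 0.001, 22],
[0.01, 0.0003, 0.0013, -0.001, 0.001, 0.001, 22],
[0.01, 0.0003, 0.0013, -0.001, 0.001, 0.001, 22],
t 2.95
```

send_rows([
  [[0.005,0.001,0.007,-0.001,0.001,0.001,40],[0,0,0.001,0,0,0,20],[0,0,0,0,0,0,20],[0,0,0,0,0,0,20],[0,0,0,0,0,0,20]],
])

```text
t: 3.58
eef_pos: [0.5268, 0.3104, 0.0534]
tcp_rot: [0.005, -0.635, 0.772, 0.0]
contact_force: [-1.4, 0.2, 0.8]
opening: 0.267
```

```bash
python3 - <<'E'
from h import *
s=readout.state();print(s['opening']*88,toP(s['eef_pos']),s['contact_force'])
plan(W([0,-62,54])[0],toolR(168.6),20,6)
E
```

```text
23.47895466076894 [ 0.27433519 -6.9433411  53.42270468] [-1.37863207  0.24389535  0.7911841 ]
[0.0092, 0.0001, -0.0002, -0.001, 0.001, 0.001, 20],
[0.0092, 0.0001, -0.0002, -0.001, 0.001, 0.001, 20],
[0.0092, 0.0001, -0.0001, -0.001, 0.001, 0.001, 20],
[0.0092, 0.0001, -0.0001, -0.001, 0.001, 0.001, 20],
[0.0092, 0.0001, -0.0001, -0.001, 0.001, 0.001, 20],
[0.0092, 0.0001, -0.0001, -0.001, 0.001, 0.001, 20],
t 3.575
```

Gripped: 24 mm across, centred at x = 0.3 mm, which confirms the panel fit. Next, slide right, release and rise.

send_rows([
  [[0.01,0,0,0,0,0,20],[0.01,0,0,0,0,0,20],[0.01,0,0,0,0,0,20],[0.01,0,0,0,0,0,20],[0.01,0,0,0,0,0,20],[0.01,0,0,0,0,0,20]],
])

```text
t: 4.32
eef_pos: [0.5151, 0.2509, 0.0534]
tcp_rot: [0.007, -0.635, 0.772, 0.001]
contact_force: [-1.4, 4.2, 1.5]
opening: 0.269
```

```bash
python3 - <<'E'
from h import *
s=readout.state();print(s['opening']*88,toP(s['eef_pos']),s['contact_force'],rot(s['tcp_rot']).round(3).tolist())
E
```

```text
23.662536880150466 [  0.5693415  -67.6585887   53.41584324] [-1.44141474  4.15737071  1.52783621] [[-0.192, -0.981, 0.009], [-0.981, 0.192, 0.01], [-0.011, -0.007, -1.0]]
```

send_rows([
  [[0,0,0,0,0,0,60],[0,0,0,0,0,0,80],[0,0,-0.04,0,0,0,100],[0,0,-0.05,0,0,0,100],[0,0,-0.05,0,0,0,100],[0,0,-0.01,0,0,0,100]],
])

```text
t: 5.08
eef_pos: [0.5133, 0.2456, 0.2053]
tcp_rot: [0.002, -0.635, 0.772, -0.001]
contact_force: [-0.5, 1.1, 0.3]
opening: 0.893
```

```bash
python3 - <<'E'
from h import *
plan([.6145,-.134,.2],toolR(-119),100,12)
E
```

```text
[0.0294, -0.0144, 0.0004, -0.0, -0.0, -0.105, 100],
[0.0308, -0.0112, 0.0004, -0.0, -0.0, -0.105, 100],
[0.0318, -0.008, 0.0004, -0.0, -0.0, -0.105, 100],
[0.0324, -0.0046, 0.0004, -0.0, -0.0, -0.105, 100],
[0.0327, -0.0012, 0.0004, -0.0, -0.0, -0.105, 100],
[0.0327, 0.0023, 0.0004, -0.0, -0.0, -0.105, 100],
[0.0322, 0.0057, 0.0004, -0.0, -0.0, -0.105, 100],
[0.0315, 0.009, 0.0004, -0.0, -0.0, -0.105, 100],
[0.0304, 0.0123, 0.0004, -0.0, -0.0, -0.105, 100],
[0.0289, 0.0154, 0.0004, -0.0, -0.0, -0.105, 100],
[0.0271, 0.0183, 0.0004, -0.0, -0.0, -0.105, 100],
[0.0251, 0.0211, 0.0004, -0.0, -0.0, -0.105, 100],
t 5.075
```

send_rows([
  [[0.029,-0.014,0,0,0,-0.105,100],[0.031,-0.011,0,0,0,-0.105,100],[0.032,-0.008,0,0,0,-0.105,100],[0.032,-0.005,0,0,0,-0.105,100],[0.033,-0.001,0,0,0,-0.105,100],[0.033,0.002,0,0,0,-0.105,100],[0.032,0.006,0,0,0,-0.105,100],[0.0315,0.009,0,0,0,-0.105,100]],
])

```text
t: 6.08
eef_pos: [0.5828, -0.0139, 0.1997]
tcp_rot: [0.002, 0.902, -0.433, -0.001]
contact_force: [0.3, -0.1, -0.7]
opening: 0.999
```

send_rows([
  [[0.03,0.012,0,0,0,-0.105,100],[0.029,0.015,0,0,0,-0.105,100],[0.027,0.018,0,0,0,-0.105,100],[0.025,0.021,0,0,0,-0.105,100],[0,0,0,0,0,0,100],[0,0,0,0,0,0,100]],
])

```text
t: 6.82
eef_pos: [0.6195, -0.145, 0.1924]
tcp_rot: [0.004, 0.973, -0.23, -0.008]
contact_force: [0.3, 0.2, -0.5]
opening: 1.002
```

```bash
python3 - <<'E'
from h import *
cap('wrist','w2')
s=readout.state();print(s['t'],s['eef_pos'],rot(s['tcp_rot']).round(3).tolist())
cv2.imwrite('pics/w2b.png',cv2.resize(cv2.imread('pics/w2.png')[:300],(800,469),interpolation=cv2.INTER_CUBIC))
E
```

```text
6.875 [ 0.61948395 -0.1448508   0.19239462] [[0.894, -0.447, -0.017], [-0.447, -0.894, -0.005], [-0.013, 0.012, -1.0]]
```

View pics/w2b.png

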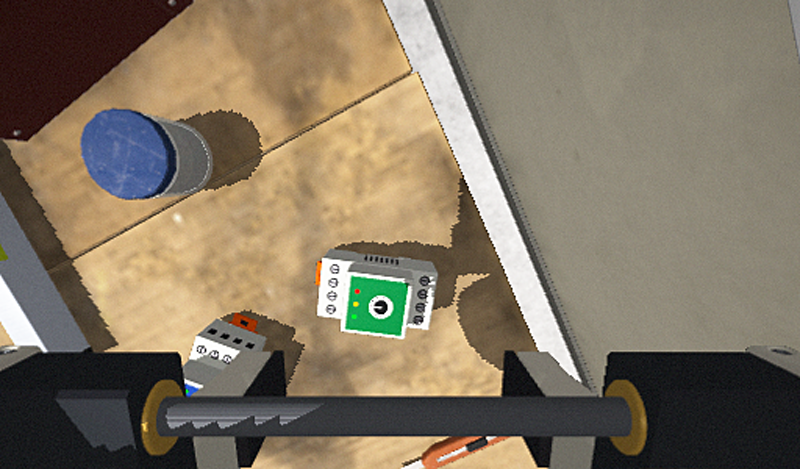

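The wrist view shows the green relay with its front at (376,305), the orange foot to its left at (320,275), the spare at lower left and the wall/edge close to its right. I'll enlarge it.

```bash
python3 - <<'E'
from h import *
im=cv2.imread('pics/w2.png')
cv2.imwrite('pics/w2c.png',cv2.resize(im[150:225,195:290],(760,600),interpolation=cv2.INTER_CUBIC))
m=((im[...,1]>90)&(im[...,2]<60)&(im[...,0]<110)).astype(np.uint8)
m=m[150:225,195:290]
c=max(cv2.findContours(m,0,2)[0],key=cv2.contourArea);print(cv2.minAreaRect(c))
E
```

```text
((45.72307586669922, 45.21538543701172), (35.970069885253906, 33.489376068115234), 7.125016689300537)
```

View pics/w2c.png

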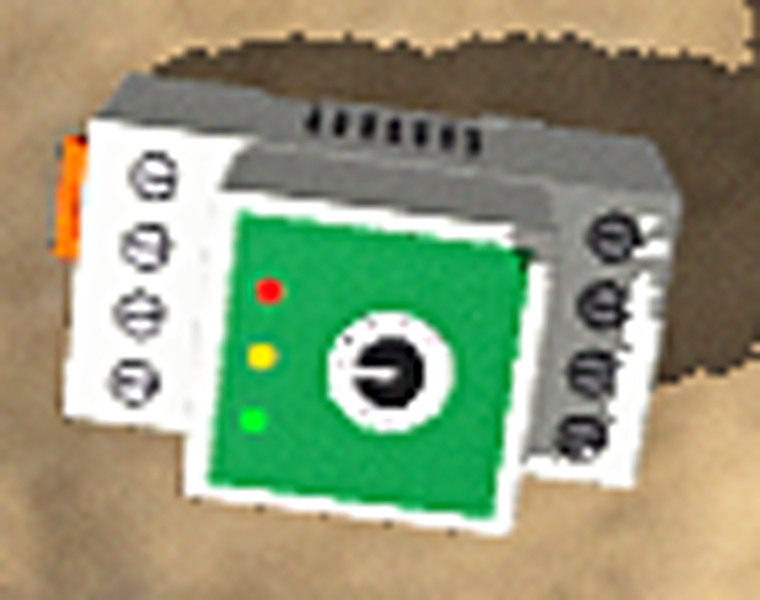

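The crop shows the front's outer corners at (226,190), (548,238), (505,535) and (184,495). The shoulder corners are at (90,120), (65,415), (680,205) and (632,487).

```bash
python3 - <<'E'
from h import *
from scipy.optimize import least_squares
px=np.array([(226,190),(548,238),(505,535),(184,495),(90,120),(65,415),(680,205),(632,487)])/8+[195-.44,150-.44]
m=np.array([(22.5,-21.5,73),(-22.5,-21.5,73),(-22.5,21.5,73),(22.5,21.5,73),(43,-22.5,45),(43,22.5,45),(-42,-22.5,45),(-42,22.5,45)])
f=lambda q:(proj('w2',W(m,q))-px).ravel()
S=least_squares(f,[.61,-.13,1.0],loss='soft_l1');print(S.x,np.degrees(S.x[2]));print(f(S.x).round(1))
q=S.x;az=np.degrees(q[2])+180
plan([q[0],q[1],.12],toolR(az),100,3)
E
```

```text
[ 0.61556129 -0.13171564  0.96456203] 55.26533359429231
[-1.3 -0.3  1.4 -0.4  0.6  0.6 -0.5  0.2 -0.  -0.3 -0.5  0.3  0.5 -0.6
 -0.   0.7]
[-0.0028, -0.0036, 0.0241, 0.004, 0.004, 0.048, 100],
[-0.0031, -0.0034, 0.0241, 0.004, 0.004, 0.048, 100],
[-0.0033, -0.0031, 0.0241, 0.004, 0.004, 0.048, 100],
t 6.875
```

send_rows([
  [[-0.003,-0.0035,0.024,0.004,0.004,0.048,100],[-0.003,-0.0035,0.024,0.004,0.004,0.048,100],[-0.003,-0.003,0.024,0.004,0.004,0.048,100],[0,0,0,0,0,0,100]],
])

```text
t: 7.38
eef_pos: [0.6152, -0.1282, 0.1191]
tcp_rot: [0.0, 0.954, -0.3, 0.0]
contact_force: [-0.1, -0.3, 0.1]
opening: 1.002
```

```bash
python3 - <<'E'
from h import *
plan([.6156,-.1317,.085],toolR(235.27),90,2)
E
```

```text
[0.0011, 0.0013, 0.0171, 0.0, -0.0, -0.002, 90],
[0.0012, 0.0013, 0.0171, 0.0, -0.0, -0.002, 90],
t 7.375
```

send_rows([
  [[0.0011,0.0013,0.017,0,0,-0.002,90],[0.0012,0.0013,0.017,0,0,-0.002,90],[0,0,0,0,0,0,90]],
])

```text
t: 7.75
eef_pos: [0.6169, -0.1312, 0.0852]
tcp_rot: [0.0, 0.955, -0.297, 0.002]
contact_force: [0.1, -0.3, 0.8]
opening: 0.899
```

```bash
python3 - <<'E'
from h import *
plan([.6156,-.1317,.049],toolR(235.27),90,3)
E
```

```text
[-0.0003, 0.0004, 0.0121, -0.0, -0.001, 0.001, 90],
[-0.0003, 0.0004, 0.0121, -0.0, -0.001, 0.001, 90],
[-0.0003, 0.0004, 0.0121, -0.0, -0.001, 0.001, 90],
t 7.75
```

send_rows([
  [[0,0,0.0121,0,-0.001,0.001,90],[0,0,0.0121,0,0,0,90],[0,0,0.0115,0,0,0,85],[0,0,0,0,0,0,60],[0,0,0,0,0,0,45],[0,0,0,0,0,0,45],[0,0,0,0,0,0,45],[0,0,0,0,0,0,45]],
], newtons=40)

```text
t: 8.75
eef_pos: [0.6177, -0.1315, 0.048]
tcp_rot: [-0.0, 0.955, -0.297, 0.002]
contact_force: [0.7, -0.0, -3.4]
opening: 0.509
```

```bash
python3 - <<'E'
from h import *
s=readout.state();print(s['opening']*88,s['eef_pos'],s['contact_force'],rot(s['tcp_rot']).round(3).tolist())
E
```

```text
44.82937420429443 [ 0.61768195 -0.13151836  0.04795429] [ 0.6685593  -0.04085171 -3.3507886 ] [[0.823, -0.568, 0.003], [-0.568, -0.823, -0.0], [0.003, -0.002, -1.0]]
```

```bash
cat >> h.py <<'E'
X0=0.4; H=np.array([0,.0175,.048-.00595])
def tgt(hx,hz,phi,y,az=168.6):
    Rm=toolR(az,phi);h=W([hx+X0,y,hz])[0];return h-Rm@H,Rm
def hook():
    s=readout.state();Rm=rot(s['tcp_rot']);h=toP(s['eef_pos']+Rm@H);h[0]-=X0
    az=np.degrees(np.arctan2(Rm[1,1],Rm[0,1]));
    print('t',s['t'],'hook',h.round(2),'phi',np.degrees(np.arcsin(-Rm[2,1])).round(2),'az',az.round(2),'roll',np.degrees(np.arcsin(Rm[2,0])).round(2),'F',np.array(s['contact_force']).round(1),'T',np.array(s['wrist_torque']).round(2),'op',(s['opening']*88).round(1))
E
python3 - <<'E'
from h import *
s=readout.state();P,Rm=tgt(-24,120,16.5,8)
print(P)
plan(P,Rm,45,13,fr=(s['eef_pos']+np.array([0,0,.12]),rot(s['tcp_rot'])))
E
```

```text
[0.5110896  0.32885377 0.16528864]
[-0.0269, -0.0245, 0.0002, 0.019, 0.013, 0.089, 45],
[-0.0289, -0.022, 0.0003, 0.019, 0.013, 0.089, 45],
[-0.0308, -0.0193, 0.0003, 0.019, 0.013, 0.089, 45],
[-0.0324, -0.0165, 0.0002, 0.019, 0.013, 0.089, 45],
[-0.0337, -0.0136, 0.0001, 0.019, 0.013, 0.089, 45],
[-0.0348, -0.0105, -0.0001, 0.019, 0.013, 0.089, 45],
[-0.0356, -0.0074, -0.0004, 0.019, 0.013, 0.089, 45],
[-0.0361, -0.0042, -0.0007, 0.019, 0.013, 0.089, 45],
[-0.0363, -0.001, -0.0012, 0.019, 0.013, 0.089, 45],
[-0.0362, 0.0022, -0.0016, 0.019, 0.013, 0.089, 45],
[-0.0359, 0.0054, -0.0022, 0.019, 0.013, 0.089, 45],
[-0.0352, 0.0085, -0.0028, 0.019, 0.013, 0.089, 45],
[-0.0343, 0.0115, -0.0034, 0.019, 0.013, 0.089, 45],
t 8.75
```

send_rows([
  [[0,0,-0.03,0,0,0,45],[0,0,-0.04,0,0,0,45],[0,0,-0.04,0,0,0,45],[0,0,-0.01,0,0,0,45]],
])

```text
t: 9.25
eef_pos: [0.6153, -0.1313, 0.1688]
tcp_rot: [0.0, 0.955, -0.298, -0.001]
contact_force: [-0.4, -0.1, -3.0]
opening: 0.507
```

send_rows([
  [[-0.027,-0.0245,0,0.019,0.013,0.089,45],[-0.029,-0.022,0,0.019,0.013,0.089,45],[-0.031,-0.019,0,0.019,0.013,0.089,45],[-0.0325,-0.0165,0,0.019,0.013,0.089,45],[-0.034,-0.0135,0,0.019,0.013,0.089,45],[-0.035,-0.0105,0,0.019,0.013,0.089,45],[-0.0355,-0.0075,0,0.019,0.013,0.089,45],[-0.036,-0.004,-0.001,0.019,0.013,0.089,45]],
])

```text
t: 10.25
eef_pos: [0.5456, 0.1581, 0.1604]
tcp_rot: [-0.053, 0.778, -0.622, 0.068]
contact_force: [0.4, -0.6, -2.6]
opening: 0.511
```

```bash
python3 - <<'E'
from h import *
hook();P,Rm=tgt(-24,120,16.5,8);plan(P,Rm,45,6)
E
```

```text
Traceback (most recent call last):
  File "h.py", line 47, in hook
    print('t',s['t'],'hook',h.round(2),'phi',np.degrees(np.arcsin(-Rm[2,1])).round(2),'az',az.round(2),'roll',np.degrees(np.arcsin(Rm[2,0])).round(2),'F',np.array(s['contact_force']).round(1),'T',np.array(s['wrist_torque']).round(2),'op',(s['opening']*88).round(1))
                                                                                                                                                                                                                                              ^^^^^^^^^^^^^^^^^^^^^^^
AttributeError: 'float' object has no attribute 'round'
```

```bash
sed -i "s/(s\['opening'\]\*88).round(1)/round(s['opening']*88,1)/" h.py; python3 - <<'E'
from h import *
hook();P,Rm=tgt(-24,120,16.5,8);plan(P,Rm,45,6)
E
```

```text
t 10.25 hook [  39.77 -158.26  116.05] phi 9.63 az -167.1 roll 2.23 F [ 0.4 -0.6 -2.6] T [ 0.04  0.59 -0.07] op 44.9
[-0.029, -0.0009, -0.0018, 0.018, 0.01, 0.069, 45],
[-0.0289, 0.0011, -0.0021, 0.018, 0.01, 0.069, 45],
[-0.0288, 0.0031, -0.0024, 0.018, 0.01, 0.069, 45],
[-0.0285, 0.005, -0.0028, 0.018, 0.01, 0.069, 45],
[-0.028, 0.0069, -0.0031, 0.018, 0.01, 0.069, 45],
[-0.0275, 0.0088, -0.0035, 0.018, 0.01, 0.069, 45],
t 10.25
```

send_rows([
  [[-0.029,-0.001,-0.002,0.018,0.01,0.069,45],[-0.029,0.001,-0.002,0.018,0.01,0.069,45],[-0.029,0.003,-0.0025,0.018,0.01,0.069,45],[-0.0285,0.005,-0.003,0.018,0.01,0.069,45],[-0.028,0.007,-0.003,0.018,0.01,0.069,45],[-0.0275,0.009,-0.0035,0.018,0.01,0.069,45],[0,0,0,0,0,0,45],[0,0,0,0,0,0,45]],
])

```text
t: 11.25
eef_pos: [0.5037, 0.333, 0.1557]
tcp_rot: [0.084, -0.624, 0.769, -0.112]
contact_force: [0.7, -0.6, -1.7]
opening: 0.509
```

```bash
python3 - <<'E'
from h import *
hook();P,Rm=tgt(-25,70,16.5,8);plan(P,Rm,45,3)
E
```

```text
t 11.25 hook [-32.42  10.18 110.48] phi 16.1 az 168.16 roll 0.66 F [ 0.7 -0.6 -1.7] T [0.37 1.17 0.07] op 44.8
[0.0007, 0.0015, 0.0136, 0.002, -0.005, -0.002, 45],
[0.0008, 0.0015, 0.0136, 0.002, -0.005, -0.002, 45],
[0.0008, 0.0015, 0.0136, 0.002, -0.005, -0.002, 45],
t 11.25
```

send_rows([
  [[0.001,0.0015,0.0136,0.002,-0.005,-0.002,45],[0.001,0.0015,0.0136,0.002,-0.005,-0.002,45],[0.001,0.0015,0.0136,0.002,-0.005,-0.002,45],[0,0,0,0,0,0,45]],
])

```text
t: 11.75
eef_pos: [0.5099, 0.3243, 0.1131]
tcp_rot: [0.09, -0.626, 0.767, -0.11]
contact_force: [-0.1, 0.2, -3.0]
opening: 0.512
```

```bash
python3 - <<'E'
from h import *
hook();P,Rm=tgt(-25,30,16.5,8);plan(P,Rm,45,4)
cap('wrist','w3');cv2.imwrite('pics/w3b.png',cv2.resize(cv2.imread('pics/w3.png'),(800,600),interpolation=cv2.INTER_CUBIC))
E
```

```text
t 11.75 hook [-24.39   3.28  67.79] phi 16.31 az 168.46 roll 0.01 F [-0.1  0.2 -3. ] T [0.3  1.19 0.02] op 45.1
[-0.0012, 0.0028, 0.009, 0.001, -0.0, -0.001, 45],
[-0.0012, 0.0028, 0.009, 0.001, -0.0, -0.001, 45],
[-0.0012, 0.0029, 0.009, 0.001, -0.0, -0.001, 45],
[-0.0012, 0.0029, 0.009, 0.001, -0.0, -0.001, 45],
t 11.75
```

View pics/w3b.png

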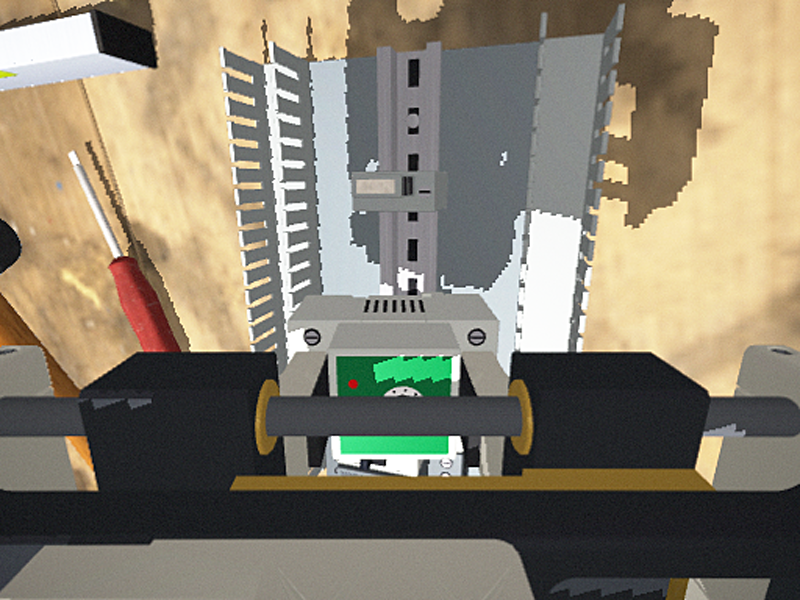

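The picture shows the relay square in the jaws at about (395,400), foot side to the left, the bracket well clear at (398,190) and the rail below.

send_rows([
  [[-0.001,0.0028,0.009,0.001,0,0,45],[-0.001,0.0028,0.009,0.001,0,0,45],[-0.001,0.0029,0.009,0,0,0,45],[-0.001,0.0029,0.009,0,0,0,45],[0,0,0,0,0,0,45]],
])

```text
t: 12.42
eef_pos: [0.5106, 0.3299, 0.0744]
tcp_rot: [0.092, -0.626, 0.767, -0.11]
contact_force: [-0.2, -0.4, -1.7]
opening: 0.507
```

```bash
python3 - <<'E'
from h import *
hook();P,Rm=tgt(-24.5,16,16.5,8);plan(P,Rm,45,3)
E
```

```text
t 12.425 hook [-24.64   9.01  29.15] phi 16.49 az 168.45 roll -0.13 F [-0.2 -0.4 -1.7] T [ 0.27  1.15 -0.03] op 44.6
[0.0003, 0.0012, 0.0042, 0.0, 0.001, -0.001, 45],
[0.0003, 0.0012, 0.0042, 0.0, 0.001, -0.001, 45],
[0.0003, 0.0012, 0.0042, 0.0, 0.001, -0.001, 45],
t 12.425
```

send_rows([
  [[0,0.0012,0.0042,0,0.001,-0.001,45],[0,0.0012,0.0042,0,0.001,-0.001,45],[0,0.0012,0.0042,0,0,0,45],[0,0,0,0,0,0,45]],
])

```text
t: 12.92
eef_pos: [0.511, 0.3302, 0.0608]
tcp_rot: [0.091, -0.627, 0.766, -0.111]
contact_force: [0.3, 0.9, -3.5]
opening: 0.512
```

```bash
python3 - <<'E'
from h import *
hook();P,Rm=tgt(-24.5,15.9,16.5,9);plan(P,Rm,45,1)
P,Rm=tgt(-17.3,15.9,16.5,9);plan(P,Rm,45,5)
E
```

```text
t 12.925 hook [-24.35   9.35  15.53] phi 16.51 az 168.58 roll -0.01 F [ 0.3  0.9 -3.5] T [ 0.28  1.19 -0.  ] op 45.0
[0.0003, 0.0, -0.0004, -0.0, 0.0, -0.0, 45],
t 12.925
[0.0001, -0.0014, 0.0003, -0.0, 0.0, -0.0, 45],
[0.0001, -0.0014, 0.0003, -0.0, 0.0, -0.0, 45],
[0.0001, -0.0014, 0.0003, -0.0, 0.0, -0.0, 45],
[0.0001, -0.0014, 0.0003, -0.0, 0.0, -0.0, 45],
[0.0001, -0.0014, 0.0003, -0.0, 0.0, -0.0, 45],
t 12.925
```

send_rows([
  [[0,-0.0014,0.0003,0,0,0,45],[0,-0.0014,0.0003,0,0,0,45],[0,-0.0014,0.0004,0,0,0,45]],
])

```text
t: 13.3
eef_pos: [0.5156, 0.3296, 0.0615]
tcp_rot: [0.091, -0.627, 0.766, -0.111]
contact_force: [-0.2, 0.5, -2.6]
opening: 0.509
```

```bash
python3 - <<'E'
from h import *
hook()
P,Rm=tgt(-17.3,15.8,16.5,9);plan(P,Rm,45,3)
E
```

```text
t 13.3 hook [-19.66   9.68  16.22] phi 16.53 az 168.58 roll -0.05 F [-0.2  0.5 -2.6] T [ 0.3   1.14 -0.03] op 44.7
[0.0002, -0.0007, 0.0004, -0.0, 0.0, -0.0, 45],
[0.0002, -0.0007, 0.0004, -0.0, 0.0, -0.0, 45],
[0.0002, -0.0007, 0.0004, -0.0, 0.0, -0.0, 45],
t 13.3
```

send_rows([
  [[0,-0.0007,0.0005,0,0,0,45],[0,-0.0008,0.0004,0,0,0,45],[0,-0.0008,0.0003,0,0,0,45],[0,0,0,0,0,0,45]],
])

```text
t: 13.8
eef_pos: [0.5176, 0.3293, 0.061]
tcp_rot: [0.091, -0.627, 0.766, -0.11]
contact_force: [-2.7, 0.8, -1.8]
opening: 0.509
```

```bash
python3 - <<'E'
from h import *
hook()
E
```

```text
t 13.8 hook [-17.68   9.83  15.73] phi 16.5 az 168.59 roll -0.09 F [-2.7  0.8 -1.8] T [ 0.4   1.88 -0.02] op 44.8
```

```bash
cat >> h.py <<'E'
def swing(ph0,ph1,n,h0,h1,y=9.8,jaw=45):
    Ps=[tgt(*(np.array(h0)+(np.array(h1)-h0)*k/n),ph0+(ph1-ph0)*k/n,y) for k in range(n+1)]
    for (a,Ra),(b,Rb) in zip(Ps,Ps[1:]): print([round(float(v),4)+0. for v in np.r_[Ra.T@(b-a),R.from_matrix(Ra.T@Rb).as_rotvec()]]+[jaw],',')
E
python3 - <<'E'
from h import *
swing(16.5,8.5,5,(-17.7,15.75),(-17.6,16.3))
E
```

```text
[0.0, -0.0012, 0.0004, -0.0279, 0.0, 0.0, 45] ,
[0.0, -0.0012, 0.0004, -0.0279, 0.0, 0.0, 45] ,
[0.0, -0.0012, 0.0004, -0.0279, 0.0, 0.0, 45] ,
[0.0, -0.0012, 0.0004, -0.0279, 0.0, 0.0, 45] ,
[0.0, -0.0012, 0.0004, -0.0279, 0.0, 0.0, 45] ,
```

send_rows([
  [[0,-0.0012,0.0004,-0.028,0,0,45],[0,-0.0012,0.0004,-0.028,0,0,45],[0,-0.0012,0.0004,-0.028,0,0,45],[0,-0.0012,0.0004,-0.028,0,0,45]],
])

```text
t: 14.3
eef_pos: [0.5223, 0.3282, 0.0609]
tcp_rot: [0.055, -0.632, 0.77, -0.066]
contact_force: [1.7, -1.9, 0.5]
opening: 0.511
```

```bash
python3 - <<'E'
from h import *
hook()
E
```

```text
t 14.3 hook [-18.1    9.53  16.44] phi 9.89 az 168.71 roll -0.05 F [ 1.7 -1.9  0.5] T [-0.44 -0.24 -0.09] op 45.0
```

```bash
python3 - <<'E'
from h import *
swing(9.9,0,6,(-18.0,16.4),(-17.5,16.6))
E
```

```text
[0.0, -0.0013, 0.0005, -0.0288, 0.0, 0.0, 45] ,
[0.0, -0.0013, 0.0005, -0.0288, 0.0, 0.0, 45] ,
[0.0, -0.0013, 0.0005, -0.0288, 0.0, 0.0, 45] ,
[0.0, -0.0013, 0.0005, -0.0288, 0.0, 0.0, 45] ,
[0.0, -0.0013, 0.0005, -0.0288, 0.0, 0.0, 45] ,
[0.0, -0.0013, 0.0005, -0.0288, 0.0, 0.0, 45] ,
```

send_rows([
  [[0,-0.0013,0.0005,-0.029,0,0,45],[0,-0.0013,0.0005,-0.029,0,0,45],[0,-0.0013,0.0005,-0.029,0,0,45]],
])

```text
t: 14.68
eef_pos: [0.527, 0.3276, 0.0606]
tcp_rot: [0.027, -0.634, 0.772, -0.032]
contact_force: [1.1, -1.6, -3.0]
opening: 0.51
```

```bash
python3 - <<'E'
from h import *
hook()
E
```

```text
t 14.675 hook [-17.22   9.91  17.26] phi 4.78 az 168.74 roll -0.08 F [ 1.1 -1.6 -3. ] T [-0.44 -0.32 -0.04] op 44.9
```

send_rows([
  [[0,-0.0012,0.0009,-0.029,0,0,45],[0,-0.0012,0.0009,-0.029,0,0,45],[0,-0.0012,0.0009,-0.029,0,0,45]],
])

```text
t: 15.05
eef_pos: [0.5309, 0.327, 0.0588]
tcp_rot: [-0.002, -0.634, 0.773, 0.003]
contact_force: [-2.7, -1.6, 7.6]
opening: 0.513
```

```bash
python3 - <<'E'
from h import *
hook()
E
```

```text
t 15.05 hook [-17.12  10.08  16.9 ] phi -0.38 az 168.76 roll -0.09 F [-2.7 -1.6  7.6] T [-0.59  1.21 -0.05] op 45.2
```

send_rows([
  [[0,0,0.0015,-0.01,0,0,45],[0,0,0.001,0,0,0,45]],
])

```text
t: 15.3
eef_pos: [0.5314, 0.3269, 0.059]
tcp_rot: [-0.005, -0.634, 0.773, 0.007]
contact_force: [-4.9, -0.2, 6.0]
opening: 0.511
```

```bash
python3 - <<'E'
from h import *
hook()
E
```

```text
t 15.3 hook [-17.07  10.1   17.24] phi -0.98 az 168.76 roll -0.09 F [-4.9 -0.2  6. ] T [-0.26  1.8   0.03] op 45.0
```

send_rows([
  [[0,0,0.004,0.01,0,0,45],[0,0,0.006,0,0,0,45]],
])

```text
t: 15.55
eef_pos: [0.5312, 0.3275, 0.0583]
tcp_rot: [-0.0, -0.636, 0.772, 0.003]
contact_force: [-22.2, -7.1, 52.9]
opening: 0.512
```

```bash
python3 - <<'E'
from h import *
hook()
E
```

```text
t 15.55 hook [-16.9   10.67  16.34] phi -0.27 az 168.92 roll -0.15 F [-22.2  -7.1  52.9] T [-2.31  8.56  0.01] op 45.1
```

send_rows([
  [[0,0,-0.001,0,0,0,45],[0,0,0,0,0,0,65],[0,0,0,0,0,0,85],[0,0,-0.001,0,0,0,95],[0,0,-0.04,0,0,0,100],[0,0,-0.05,0,0,0,100],[0.02,0,-0.05,0,0,0,100],[0.02,0,0,0,0,0,100]],
])

```text
t: 16.55
eef_pos: [0.5252, 0.2879, 0.2043]
tcp_rot: [-0.0, -0.636, 0.772, 0.002]
contact_force: [0.0, 1.0, -0.7]
opening: 0.997
```

```bash
python3 - <<'E'
from h import *
hook()
cap('wrist','w4');cap('side','s4')
a=cv2.imread('pics/w4.png')[100:300,150:350];b=cv2.imread('pics/s4.png')[170:285,245:360]
cv2.imwrite('pics/w4b.png',np.hstack([cv2.resize(a,(400,400),interpolation=3),cv2.resize(b,(400,400),interpolation=2)]))
E
```

```text
t 16.55 hook [-14.85 -29.43 162.3 ] phi -0.2 az 168.99 roll -0.09 F [ 0.   1.  -0.7] T [ 0.06 -0.03 -0.02] op 87.7
```

View pics/w4b.png

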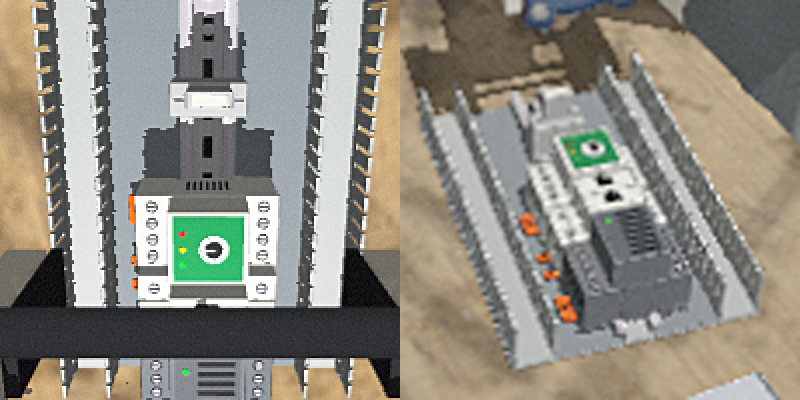

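The wrist half shows the relay at (210,250) sitting square next to the breakers with its foot at left, and the bracket at (208,100). The side half shows the relay front level with the breaker noses. Next, fetch the bracket.

```bash
python3 - <<'E'
from h import *
plan(W([.4,-67.7,100])[0],toolR(168.6),80,4)
E
```

```text
[0.0088, 0.0001, 0.0252, 0.002, -0.001, 0.001, 80],
[0.0089, 0.0002, 0.0252, 0.002, -0.001, 0.001, 80],
[0.0089, 0.0002, 0.0252, 0.002, -0.001, 0.001, 80],
[0.0089, 0.0002, 0.0252, 0.002, -0.001, 0.001, 80],
t 16.65
```

send_rows([
  [[0.009,0,0.025,0.002,0,0.001,80],[0.009,0,0.025,0.002,0,0.001,70],[0.009,0,0.025,0.002,0,0.001,60],[0.009,0,0.025,0.002,0,0.001,60],[0,0,0,0,0,0,60]],
])

```text
t: 17.27
eef_pos: [0.514, 0.2483, 0.0937]
tcp_rot: [-0.004, -0.633, 0.774, -0.001]
contact_force: [-0.3, -0.1, 0.7]
opening: 0.606
```

```bash
python3 - <<'E'
from h import *
hook();plan(W([.4,-67.7,54])[0],toolR(168.6),60,4)
E
```

```text
t 17.275 hook [-18.   -70.69  51.7 ] phi -0.19 az 168.58 roll 0.41 F [-0.3 -0.1  0.7] T [ 0.16 -0.07 -0.01] op 53.3
[-0.0007, -0.0001, 0.0099, 0.001, -0.002, -0.0, 60],
[-0.0007, -0.0001, 0.0099, 0.001, -0.002, -0.0, 60],
[-0.0007, -0.0001, 0.0099, 0.001, -0.002, -0.0, 60],
[-0.0007, -0.0001, 0.0099, 0.001, -0.002, -0.0, 60],
t 17.275
```

send_rows([
  [[-0.0007,0,0.01,0.001,-0.002,0,60],[-0.0007,0,0.01,0.001,-0.002,0,60],[-0.0007,0,0.01,0.001,-0.002,0,60],[-0.0007,0,0.0095,0.001,-0.002,0,50],[0,0,0,0,0,0,20],[0,0,0,0,0,0,20],[0,0,0,0,0,0,20],[0,0,0,0,0,0,20]],
], newtons=30)

```text
t: 18.27
eef_pos: [0.5154, 0.2533, 0.0531]
tcp_rot: [0.002, -0.634, 0.774, 0.0]
contact_force: [0.4, -0.6, -3.1]
opening: 0.27
```

```bash
python3 - <<'E'
from h import *
hook();s=readout.state();print(toP(s['eef_pos']))
E
```

```text
t 18.275 hook [-17.36 -65.07  11.05] phi 0.12 az 168.63 roll -0.19 F [ 0.4 -0.6 -3.1] T [ 0.08 -0.53 -0.03] op 23.7
[  0.45351097 -65.19545764  53.13626735]
```

send_rows([
  [[0,0,0,0,0,0,45],[0,0,0,0,0,0,45],[0.0035,0,0,0,0,0,45],[0,0,0,0,0,0,20],[0,0,0,0,0,0,20],[0,0,0,0,0,0,20],[0,0,0,0,0,0,20]],
])

```text
t: 19.15
eef_pos: [0.5148, 0.2499, 0.0541]
tcp_rot: [0.003, -0.634, 0.774, 0.0]
contact_force: [-0.3, -1.5, 0.2]
opening: 0.272
```

```bash
python3 - <<'E'
from h import *
hook();s=readout.state();print(toP(s['eef_pos']))
E
```

```text
t 19.15 hook [-17.34 -68.45  12.03] phi 0.15 az 168.63 roll -0.25 F [-0.3 -1.5  0.2] T [ 0.07 -0.03 -0.05] op 23.9
[  0.45121576 -68.62423754  54.12558129]
```

send_rows([
  [[-0.007,0,0,0,0,0,20],[-0.007,0,0,0,0,0,20],[-0.007,0,0,0,0,0,20],[-0.007,0,0,0,0,0,20],[-0.006,0,0,0,0,0,20],[-0.005,0,0,0,0,0,20]],
])

```text
t: 19.9
eef_pos: [0.5225, 0.2889, 0.0541]
tcp_rot: [0.001, -0.634, 0.774, -0.0]
contact_force: [-2.1, -3.1, 2.2]
opening: 0.27
```

send_rows([
  [[-0.003,0,0,0,0,0,20],[-0.003,0,0,0,0,0,20],[-0.003,0,0,0,0,0,20]],
])

```text
t: 20.27
eef_pos: [0.5243, 0.298, 0.0541]
tcp_rot: [0.0, -0.634, 0.774, -0.0]
contact_force: [-2.1, -4.2, 3.6]
opening: 0.267
```

```bash
python3 - <<'E'
from h import *
hook();s=readout.state();print(toP(s['eef_pos']))
E
```

```text
t 20.275 hook [-17.57 -19.66  12.03] phi 0.08 az 168.62 roll -0.01 F [-2.1 -4.2  3.6] T [-1.52  0.36 -0.07] op 23.5
[  0.27631263 -19.65283022  54.10312145]
```

send_rows([
  [[-0.0015,0,0,0,0,0,20],[-0.0015,0,0,0,0,0,20]],
])

```text
t: 20.52
eef_pos: [0.5246, 0.3, 0.0541]
tcp_rot: [-0.0, -0.633, 0.774, -0.001]
contact_force: [-1.1, -9.6, 6.2]
opening: 0.267
```

send_rows([
  [[-0.0015,0,0,0,0,0,20],[-0.0015,0,0,0,0,0,20]],
])

```text
t: 20.78
eef_pos: [0.5246, 0.2999, 0.0541]
tcp_rot: [-0.003, -0.633, 0.774, -0.002]
contact_force: [-0.6, -9.1, 6.4]
opening: 0.264
```

```bash
python3 - <<'E'
from h import *
hook();s=readout.state();print(toP(s['eef_pos']))
E
```

```text
t 20.775 hook [-17.67 -17.99  12.05] phi -0.02 az 168.58 roll 0.38 F [-0.6 -9.1  6.4] T [-3.15  0.22 -0.03] op 23.3
[  0.2393203  -17.7116385   54.09341737]
```

send_rows([
  [[-0.004,0,0,0,0.003,0,20],[-0.004,0,0,0,0.003,0,20]],
])

```text
t: 21.02
eef_pos: [0.5246, 0.3002, 0.054]
tcp_rot: [-0.011, -0.633, 0.774, -0.007]
contact_force: [-0.5, -16.9, 10.6]
opening: 0.269
```

```bash
python3 - <<'E'
from h import *
hook();s=readout.state();print(toP(s['eef_pos']))
E
```

```text
t 21.025 hook [-17.91 -18.49  12.03] phi -0.2 az 168.51 roll 1.45 F [ -0.5 -16.9  10.6] T [-6.15 -0.    0.03] op 23.7
[  0.13423339 -17.4515284   54.00362624]
```

Firmly stopped at 17 N with the tab about where it belongs. Relax, release, rise and look.

send_rows([
  [[0,0,0,0,-0.02,0,20],[0,0,0,0,0,0,40],[0,0,0,0,0,0,60],[0,0,-0.02,0,0,0,80],[0,0,-0.04,0,0,0,80],[0.02,0,-0.05,0,0,0,80],[0.03,0,-0.05,0,0,0,100],[0,0,0,0,0,0,100]],
])

```text
t: 22.02
eef_pos: [0.5172, 0.2551, 0.2185]
tcp_rot: [-0.001, -0.634, 0.774, -0.001]
contact_force: [0.2, -0.0, -0.6]
opening: 0.961
```

```bash
python3 - <<'E'
from h import *
hook()
cap('wrist','w5');
a=cv2.imread('pics/w5.png')[120:270,160:345]
cv2.imwrite('pics/w5b.png',cv2.resize(a,(740,600),interpolation=2))
E
```

```text
t 22.025 hook [-16.07 -63.18 176.47] phi 0.0 az 168.66 roll 0.09 F [ 0.2 -0.  -0.6] T [ 0.18 -0.09  0.01] op 84.6
```

View pics/w5b.png

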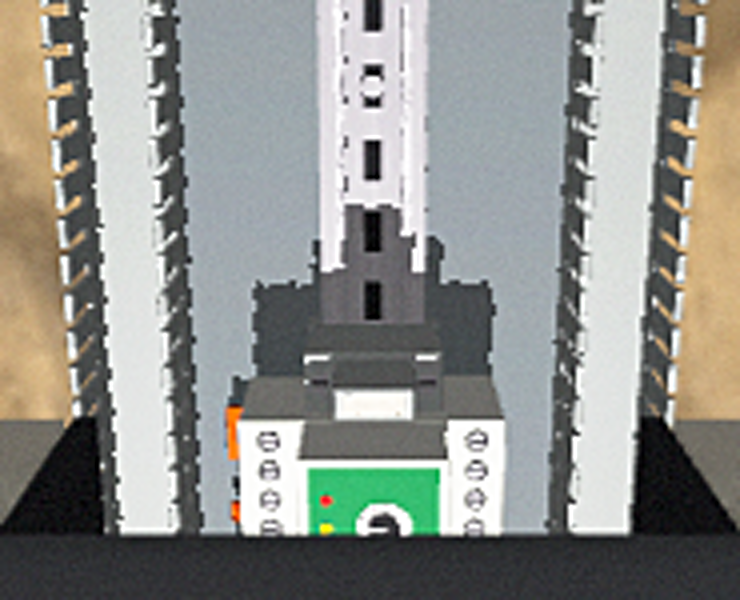

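The picture shows the bracket hard against the relay's right face (bracket top edge at y=356, relay shoulder edge at y=418, x 241–504). The relay is square to the rail. I'll check the numbers.

```bash
python3 - <<'E'
from h import *
f=lambda u,v:(160-.375+u/4,120-.375+v/4)
for n,uv,z in[('shoulder +x',(241,419),.0559),('shoulder -x',(504,420),.0559),('nose R +x',(303,460),.0839),('nose R -x',(448,459),.0839),('bracket R',(305,356),.05),('bracket R',(440,356),.05),('tab top R',(335,390),.076),('tab top Lft',(412,418),.076),('rail edge+',(325,180),.018),('rail edge-',(425,180),.018)]:
    print(n,toP(onz('w5',*f(*uv),z)).round(1))
ex=np.array([[43,-5,55.9],[-42,-5,55.9],[22.5,-4,83.9],[-22.5,-4,83.9],[22,-25,50],[-22,-25,50]])
print('expected px',((proj('w5',W(ex))-[160,120])*4+1.5).round(0).tolist())
E
```

```text
shoulder +x [41.5 -5.1 55.9]
shoulder -x [-41.5  -4.9  55.9]
nose R +x [20.4 -3.8 83.9]
nose R -x [-21.9  -4.2  83.9]
bracket R [ 21.4 -24.1  50. ]
bracket R [-21.3 -24.2  50. ]
tab top R [ 11.2 -22.6  76. ]
tab top Lft [-11.6 -13.8  76. ]
rail edge+ [ 15.9 -74.7  18. ]
rail edge- [-17.3 -74.8  18. ]
expected px [[236.0, 419.0], [506.0, 420.0], [296.0, 459.0], [450.0, 460.0], [303.0, 353.0], [442.0, 354.0]]
```

```bash
python3 -c "
from h import *
print(finish_job())"
```

```text
the job is handed in; nothing more can be done
None
```

The green relay is on the rail next to the breakers, foot on the far side, and I handed the job in at about 22 s of the 54 s allowed. No verdict is reported, and the latch is inferred rather than seen.

**What I did**
- I slid the end bracket about 60 mm to the right.
- I gripped the relay by its nose, hooked it under the near flange at 16.5° tilt and swung it level.
- I pressed it down with about 53 N so the foot would snap in.
- I pushed the bracket back against it until it stopped at about 17 N, then let go and withdrew the arm.

**Last checks from the wrist picture**
- The relay's right face is at panel y ≈ −5.0 mm, so its origin is at about 17.5 mm, which is the target.
- The bracket's right edge is at about −24 to −25 mm, so its gap is about 45 mm. It stands close against the relay.
- The shoulder and nose edges fall within a few pixels (about 2 mm) of where a level, square relay should show.
- The gripper was clear of everything and the force reading was near zero.

**What I could not confirm**
- I could not see the foot's latch directly. I inferred it from the press force and from the relay staying level after release.
- I did not measure the bystanders again after the moves. I steered clear of them and felt no unexpected contact.

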